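# Change the spent cells in the charging cradle

### The arm

A 6-joint arm with a two-finger parallel gripper is mounted at the origin on a cart in front of the work surface, level with it; the furniture and walls round the work are solid. World frame = base frame: x ahead of the robot, y to its left, z up, the work surface at z = 0. Lengths are in mm, angles in rad, forces in N, time in s.
With the tool pointing down it reaches from about 300 to 825 mm from the base axis. Payload 5.4 kg.
Tool frame: the origin (TCP) lies midway between the tips of the shut fingers; the grasp point (between the pads) lies 19 mm behind it; z points along the fingers, y is the line along which they close (so a half turn about z gives the same grasp; the last joint's range is limited). The gripper opens to 92 mm and grips with 3 to 60 N. Pads are 20 mm wide; open, the fingers measure 128 mm over their backs; the gripper's body (75 mm by 189 mm) begins 69 mm behind the grasp point.
Start: joints at [1.026, 0.158, 1.597, -0, 1.386, -0.21], TCP at [188.943, 543.053, 214.601] pointing down, gripper open.
Joint ranges: [-2.91, 2.91], [-0.94, 2.29], [0.18, 2.7], [-1.29, 4.43], [0.17, 2.64], [-3, 3]. Speed limits (rad/s): [2.57, 2.57, 3.14, 3.14, 3.14, 3.14].

### API

Orientations are given as a rotation vector (axis times angle).
In Python, from workcell import arm gives the robot as it stands.
- The arm moves only by the tool play_rows, never from a script. Its argument "steps" is one flat list of numbers, 5 for each row, row after row: the finger opening in mm, from 0 to 91.9, then the shift along the tool's x, y, z in mm, then the turn about the tool's z in degrees. In form: [hand, x, y, z, roll, hand, x, y, z, roll, ...]. A call has 1 to 12 rows; each row shifts and turns the commanded pose from where the row before left it, along the tool's axes as they then stand; what a row does not reach is not made up. A row lasts 1/10 s, in which the tool goes at most 50 mm and 8.59 degrees, less where a joint would pass 70% of its speed; a pose out of reach is approached as far as the arm can. A call with a gripper value outside its range is refused whole. The fingers move at their own pace and stop on an object; "squeeze" is the grip in N (left out, the last holds). Time passes only in rows, so rows that do not move let the fingers close. It gives the time, the measured TCP pose, the force, the opening and the grip force at its end, in the units of the state.
- arm.observe(): the state, without advancing time (a new reading comes with each control period).
- arm.capture(name): name is "side" or "top" or "wrist"; returns the picture (400x640x3 uint8, red, green, blue); there is no depth.
- arm.get_calibration(name): a dict with "mtx" (3x3 intrinsics, pixels), "distortion" ([k1, k2, p1, p2, k3] as OpenCV has them; the pictures are not rectified), "world_to_cam" (4x4, takes a point from world to camera coordinates). Camera axes: x right, y down, z forward; pixel columns grow to the right and rows downward; lengths in mm; the calibration is good to about 2 mm. A picture is of the moment at which its call begins: read the wrist's pose just before it. get_calibration takes no time and is no camera call; for the wrist camera it gives the pose at the moment of the call.
- arm.sign_off(): hands the job in; it is judged then, once.
The state is a dict: "time_s": time; "joints": joint angles; "dq": joint speeds; "effort": joint torques, N m; "tool_pos": TCP position; "orientation": TCP orientation; "contact_force": force on the tool from outside, world axes, zero at the start; "torque": the same for the moment, N m; "finger_gap": finger opening in mm; "gripper_force": force on a finger pad.
Only numpy, scipy, OpenCV 4.12 (cv2) and the standard library are available. Lean on these libraries where they do the work, as an engineer would, in place of code of your own. Each camera call takes 0.05 s, during which the arm holds its last target. There are 200 camera calls.

### The job

Change the batteries in the white three-bay charging cradle: take out the two spent grey cells and lay them flat in the red tray, one on each side of its ridge, and lay the two loose green cells that lie between cradle and tray in the bays that come free, one to a bay, square on the yellow marking between the contacts. The green cell already in the cradle is good: leave it where it is, and do not disturb the flux tin and the bottle standing by.

Things in the scene. Friction and masses are not known exactly. Their poses are not given: they have to be found in the camera images.
- cradle: White charging cradle, fixed, 84 x 142 x 22 mm; origin: centre of underside. Flat deck 14 mm high; three bays along its y, centres y = -44, 0, +44 mm, x = 0, each a flush yellow mark 60 x 26 mm. Cells lie along its x, either way round, between two end bars 8 mm above the deck, 60 mm apart; no walls between bays, 34 mm between cells. Starts full: two grey, one green, any order.
- tray: Red tray for spent cells, fixed, 100 x 152 mm, walls 12 mm high, 4 mm thick; origin: centre of underside. Floor 3 mm high; a ridge along its x axis at y = 0 (4 mm thick, 4 mm above the floor) parts it into two halves, each 92 x 70 mm, centred at y = -37 and +37 mm. Empty at the start, on the other side from the cradle.
- grey_a: Blue-grey (spent) battery cell, a smooth round stick 45 mm long and 10 mm thick (12 g; its flattened sides keep it from rolling). Origin: middle of its underside; x runs along its length, z up. Starts in a bay of the cradle.
- grey_b: Blue-grey (spent) battery cell, a smooth round stick 45 mm long and 10 mm thick (12 g; its flattened sides keep it from rolling). Origin: middle of its underside; x runs along its length, z up. Starts in another bay of the cradle.
- green_kept: Green (good) battery cell, a smooth round stick 45 mm long and 10 mm thick (12 g; its flattened sides keep it from rolling). Origin: middle of its underside; x runs along its length, z up. The one green cell that is already in the cradle; it stays there.
- green_a: Green (fresh) battery cell, a smooth round stick 45 mm long and 10 mm thick (12 g; its flattened sides keep it from rolling). Origin: middle of its underside; x runs along its length, z up. Starts loose on the table between cradle and tray, turned any way.
- green_b: Green (fresh) battery cell, a smooth round stick 45 mm long and 10 mm thick (12 g; its flattened sides keep it from rolling). Origin: middle of its underside; x runs along its length, z up. Starts loose on the table between cradle and tray, turned any way.
- flux_tin: Round flat tin with a red lid, 53 mm across, 22 mm high, standing behind the work. Bystander. Origin: centre of its underside.
- cleaner_bottle: White bottle with a red nozzle, 40 mm across, 96 mm high, standing behind the work. Bystander. Origin: centre of its underside.
Not all that is in view belongs to the job. What is shaped like the green_b but purple is not meant.

How it is judged (in metres and radians):
At the end, for the whole second after the job is handed in: Each green cell lies flat in a bay of its own, its middle within 10 mm of the bay's centre along and across, turned no more than 0.3 rad from the cradle's x axis; the grey cells lie flat on the floor of the red tray, one in each half; all released and at rest (((x of green_a in the frame of cradle between -0.01 and 0.01 m and y of green_a in the frame of cradle between -0.054 and -0.034 m) or (x of green_a in the frame of cradle between -0.01 and 0.01 m and y of green_a in the frame of cradle between -0.01 and 0.01 m) or (x of green_a in the frame of cradle between -0.01 and 0.01 m and y of green_a in the frame of cradle between 0.034 and 0.054 m)) and z of green_a in the frame of cradle between 0.009 and 0.028 m and angle between the x axis of each of green_a, green_b, green_kept and the x axis of cradle, either way round below 0.3 rad and angle between green_a's own x axis and vertical between 1.42 and 1.72 rad and linear speed of each of green_a, green_b, green_kept, grey_a, grey_b below 0.02 m/s and angular speed of each of green_a, green_b, green_kept, grey_a, grey_b below 0.3 rad/s and ((x of green_b in the frame of cradle between -0.01 and 0.01 m and y of green_b in the frame of cradle between -0.054 and -0.034 m) or (x of green_b in the frame of cradle between -0.01 and 0.01 m and y of green_b in the frame of cradle between -0.01 and 0.01 m) or (x of green_b in the frame of cradle between -0.01 and 0.01 m and y of green_b in the frame of cradle between 0.034 and 0.054 m)) and z of green_b in the frame of cradle between 0.009 and 0.028 m and angle between green_b's own x axis and vertical between 1.42 and 1.72 rad and ((x of green_kept in the frame of cradle between -0.01 and 0.01 m and y of green_kept in the frame of cradle between -0.054 and -0.034 m) or (x of green_kept in the frame of cradle between -0.01 and 0.01 m and y of green_kept in the frame of cradle between -0.01 and 0.01 m) or (x of green_kept in the frame of cradle between -0.01 and 0.01 m and y of green_kept in the frame of cradle between 0.034 and 0.054 m)) and z of green_kept in the frame of cradle between 0.009 and 0.028 m and angle between green_kept's own x axis and vertical between 1.42 and 1.72 rad and x of grey_a in the frame of tray between -0.046 and 0.046 m and z of grey_a in the frame of tray between -0.001 and 0.016 m and angle between grey_a's own x axis and vertical between 1.42 and 1.72 rad and x of grey_b in the frame of tray between -0.046 and 0.046 m and z of grey_b in the frame of tray between -0.001 and 0.016 m and angle between grey_b's own x axis and vertical between 1.42 and 1.72 rad and horizontal distance between green_a and green_b above 0.024 m and horizontal distance between each of green_a, green_b and green_kept above 0.024 m and ((y of grey_a in the frame of tray between 0.007 and 0.072 m and y of grey_b in the frame of tray between -0.072 and -0.007 m) or (y of grey_a in the frame of tray between -0.072 and -0.007 m and y of grey_b in the frame of tray between 0.007 and 0.072 m))); the robot touches nothing.
It fails at once if the good green cell in the cradle is displaced (by more than 10 mm) (distance of green_kept from where it was at the start of the episode above 0.01 m).
It fails at once if the flux tin is disturbed (moved more than 15 mm) (distance of flux_tin from where it was at the start of the episode above 0.015 m).
It fails at once if the bottle is disturbed (moved more than 15 mm or tipped) (distance of cleaner_bottle from where it was at the start of the episode above 0.015 m or angle between cleaner_bottle's own z axis and vertical above 0.3 rad).
It also fails if it takes over 96 s, if anything falls off the work surface, if the arm or the gripper's body presses on something with over 40 N, if the wrist force passes 120 N, or if a joint passes its speed limit or range.

## Working session

There is one attempt and no reset: what is moved stays moved. The work goes in short steps, Python scripts to look and compute and a tool call to move; the robot and the scene stay as the last step left them, time stands still between calls to the robot, and variables do not carry over. Pictures are saved under pics/ and viewed, at most 14 in all, crops included, and the job is handed in when it is done.

Besides the shell and the picture viewer there is one more tool, called after "Emit:" as name(argument=value, ...) on one line, values as JSON. play_rows: Moves the arm, as the interface text tells. Its arguments: {"type":"object","properties":{"steps":{"type":"array"},"squeeze":{"type":"number"}},"required":["steps"]}

```bash
mkdir -p pics
cat > h.py <<'E'
import numpy as np, cv2
from workcell import arm
def snap(n,f):
    im=arm.capture(n); cv2.imwrite('pics/'+f,im[:,:,::-1]); return im
def world(n,px,z,cal=None):
    c=cal or arm.get_calibration(n); K=np.array(c['mtx']);D=np.array(c['distortion'],float);T=np.array(c['world_to_cam'])
    u=cv2.undistortPoints(np.array(px,float).reshape(-1,1,2),K,D).reshape(-1,2)
    R=T[:3,:3];o=-R.T@T[:3,3]
    d=np.c_[u,np.ones(len(u))]@R
    return o+d*((z-o[2])/d[:,2])[:,None]
E
python3 - <<'E'
from h import *
print(arm.observe())
for n in('top','side'): snap(n,n+'0.png')
E
```

```text
{'time_s': 0.0, 'joints': array([ 1.02589066e+00,  1.59018176e-01,  1.59820983e+00, -1.29368169e-05,
        1.38621399e+00, -2.10074033e-01]), 'dq': array([ 2.40713837e-05, -1.66031675e-04, -5.03585945e-04,  8.29226746e-04,
        6.56070367e-04,  4.23248401e-04]), 'effort': array([ 8.69321830e-04, -3.85549808e+01, -3.22108984e+01,  7.01037515e-02,
        3.75410740e-02, -1.11516003e-04]), 'tool_pos': array([188.63073678, 542.52000327, 213.64749591]), 'orientation': array([-5.23383330e-01, -3.09700804e+00,  2.70718742e-03]), 'contact_force': array([-0.19311676,  0.34988093,  0.02128076]), 'torque': array([ 0.02215761,  0.02118015, -0.02019581]), 'gripper_force': 0.0, 'finger_gap': 91.53990837170068}
```

View pics/top0.png

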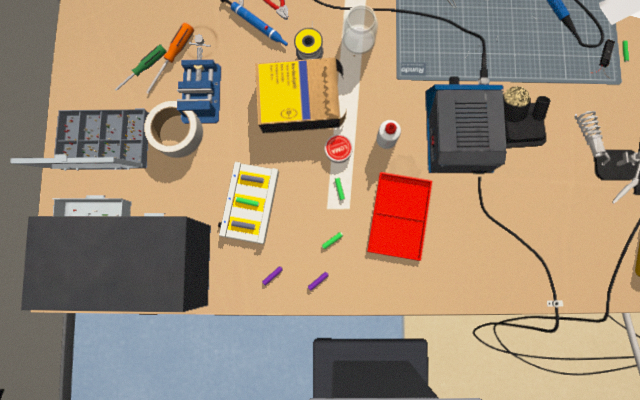

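View pics/side0.png

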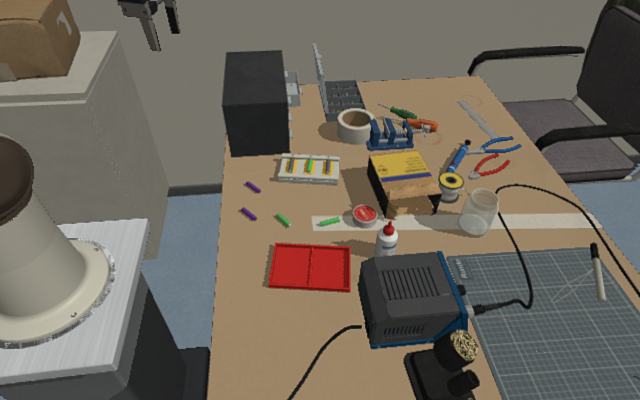

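Candidates in the top view:
- Loose green cells at (340,189) and (332,240). These are the ones I want.
- Green cell in the cradle at (246,202), to be kept.
- Purple decoys at (272,275) and (318,281).
- Green stick at (625,50), far off on the mat.
- Grey cells in the cradle at (251,180) and (243,226).

I'll check the choice in a close crop.

Run:
```python
from h import *
im=cv2.imread('pics/top0.png')[125:275,205:445]
cv2.imwrite('pics/crop0.png',cv2.resize(im,(792,495),interpolation=cv2.INTER_CUBIC)) # 3.3x
hsv=cv2.cvtColor(cv2.imread('pics/top0.png'),cv2.COLOR_BGR2HSV)
m=cv2.inRange(hsv,(50,120,60),(75,255,255))
n,l,s,c=cv2.connectedComponentsWithStats(m)
for i in range(1,n):
    if s[i,4]>20:
        p=np.argwhere(l==i)[:,::-1].astype(float); r=cv2.minAreaRect(p.astype(np.float32)); b=cv2.boxPoints(r)
        print(s[i],r, world('top',[r[0]],8))
```

```text
[623  41   6  19  94] ((625.5, 50.0), (18.0, 5.0), 90.0) [[ 816.44183608 -474.39969317    8.        ]]
[133  45  32  30 255] ((148.252197265625, 60.21681213378906), (8.748703956604004, 37.15847396850586), 48.8140754699707) [[799.75491671 481.09022148   8.        ]]
[335 178   9  22  92] ((339.2647705078125, 188.55882263183594), (21.10059928894043, 4.123105525970459), 75.96376037597656) [[537.20263946 100.95529087   8.        ]]
[236 197  22   9  96] ((246.5882568359375, 201.14707946777344), (21.585670471191406, 4.365641117095947), 14.03624439239502) [[514.03742771 275.23993066   8.        ]]
[322 233  20  16 108] ((331.5945739746094, 240.432373046875), (4.8824005126953125, 21.622060775756836), 54.462318420410156) [[440.00540943 115.69439088   8.        ]]
```

View pics/crop0.png

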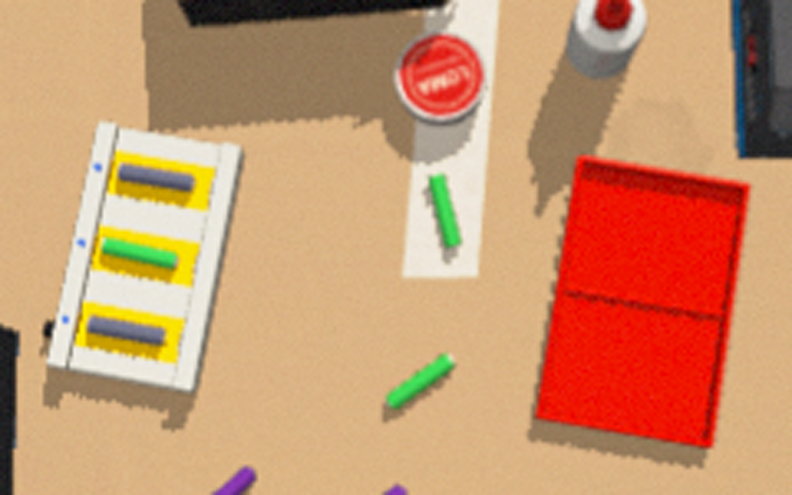

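Crop (3.3x) confirms it. The bays run grey, green (kept), grey from top to bottom, and the two loose greens are at crop (445,210) and (420,381). The purple ones are decoys.

```bash
cat >> h.py <<'E'
def cr(p): return np.array(p,float)/3.3+[205,125]-0.35
def tool():
    s=arm.observe(); return s, cv2.Rodrigues(np.array(s['orientation'],float))[0]
def plan(x,y,z,cdir):
    """shift in tool axes to TCP target after rolling so that tool y is along world angle cdir (deg, mod 180)"""
    s,R=tool(); a=np.degrees(np.arctan2(R[1,1],R[0,1]))
    d=(cdir-a+90)%180-90; roll=-d  # tool z down
    R2=R@cv2.Rodrigues(np.array([0,0,np.radians(roll)]))[0]
    dv=np.array([x,y,z])-s['tool_pos']
    print('tcp',s['tool_pos'].round(1),'t',round(s['time_s'],2),'gap',round(s['finger_gap'],1),'tooly',round(a,1),'q6',round(s['joints'][5],2),'roll',round(roll,1),'shift now-axes',(R.T@dv).round(1),'after roll',(R2.T@dv).round(1))
E
python3 - <<'E'
from h import *
np.set_printoptions(precision=1,suppress=True)
C=world('top',cr([(100,122),(243,147),(192,390),(48,365)]),22)[:,:2]; 
print('cradle',C,C.mean(0)); e=C[0]-C[3]+C[1]-C[2]; print('ang y',np.degrees(np.arctan2(e[1],e[0])),np.linalg.norm(e)/2)
T=world('top',cr([(580,157),(749,184),(711,446),(536,418)]),12)[:,:2]
e=T[0]-T[3]+T[1]-T[2]; print('tray',T,T.mean(0),np.degrees(np.arctan2(e[1],e[0])),np.linalg.norm(e)/2)
print('greys',world('top',cr([(156,178),(126,331)]),22)); print('yellow',world('top',cr([(160,181),(146,257),(132,332)]),14))
print('tin',world('top',cr([(440,76)]),22),'bottle',world('top',cr([(613,10)]),96))
for P in ([(437,178),(454,245)],[(450,360),(392,402)]):
    w=world('top',cr(P),7)[:,:2]; d=w[0]-w[1]; print('green ends',w,w.mean(0),np.degrees(np.arctan2(d[1],d[0])),np.linalg.norm(d))
plan(560,280,60,-8)
c=arm.get_calibration('wrist'); print(c['mtx'],c['world_to_cam']); s,R=tool(); print(R)
E
```

```text
cradle [[587.  296.4]
 [572.  214.6]
 [435.  241.1]
 [448.9 321.9]] [510.7 268.5]
ang y -10.705367162229626 139.99280123674345
tray [[567.3  23.6]
 [551.2 -72. ]
 [403.8 -46. ]
 [419.6  50.7]] [485.5 -10.9] -10.209522797241036 149.90940648767406
greys [[554.4 263.7  22. ]
 [467.8 278.6  22. ]]
yellow [[554.2 262.7  14. ]
 [510.5 269.7  14. ]
 [468.  276.7  14. ]]
tin [[612.5 103.   22. ]] bottle [[628.3  13.1  96. ]]
green ends [[556.5 105. ]
 [517.7  95.5]] [537.1 100.2] 13.693625828983276 39.8883384759165
green ends [[452.4  98.2]
 [429.  130.8]] [440.7 114.5] -54.285793834390155 40.16489987419036
tcp [188.7 542.6 213.7] t 0.1 gap 92.1 tooly 70.8 q6 -0.21 roll 78.8 shift now-axes [-437.  -125.7  153.8] after roll [-208.1  404.4  153.8]
[[340.2   0.  323.1]
 [  0.  340.2 203.3]
 [  0.    0.    1. ]] [[   0.3    0.9   -0.  -573.6]
 [   0.9   -0.3    0.2  -27.3]
 [   0.2   -0.1   -1.   391.6]
 [   0.     0.     0.     1. ]]
[[-0.9  0.3 -0. ]
 [ 0.3  0.9 -0. ]
 [ 0.  -0.  -1. ]]
```

Emit:
play_rows(steps=[60,0,0,-12,8.1,60,0,0,-12,8.1,60,0,0,-12,8.1,60,0,0,-12,8.1,40,0,0,-12,8.1,40,0,0,-12,8.1,26,0,0,-12,8.1,26,0,0,-12,8.1,26,0,0,-12,8.1,26,0,0,-12,8.1], squeeze=15)

```text
time_s: 1.1
tool_pos: [188.8, 542.8, 334.5]
orientation: [2.415, 2.008, -0.002]
contact_force: [0.2, 0.3, 0.9]
finger_gap: 26.2
gripper_force: 0.0
```

Run:
```python
from h import *
plan(511,269,190,-10)
# box height by side cam vs top cam
print(world('top',[(210,222),(210,290)],0))
```

```text
tcp [188.8 542.8 334.5] t 1.1 gap 26.2 tooly -10.5 q6 1.21 roll -0.5 shift now-axes [-210.3  366.8  144.5] after roll [-213.5  364.9  144.5]
[[475.62256005 345.52755411   0.        ]
 [348.88132345 341.56875997   0.        ]]
```

Emit:
play_rows(steps=[26,-21,36.6,0,0,26,-21,36.6,0,0,26,-21,36.6,0,0,26,-21,36.6,0,0,26,-21,36.6,0,0,26,-21,36.6,0,0,26,-21,36.6,0,0,26,-21,36.6,0,0,26,-21,36.6,0,0,26,-21,36.6,0,0,26,0,0,40,0,26,0,0,40,0])

```text
time_s: 2.3
tool_pos: [513.6, 270.6, 254.2]
orientation: [2.412, 2.012, 0.003]
contact_force: [-0.2, 0.5, -0.2]
finger_gap: 25.8
gripper_force: 0.0
```

Run:
```python
from h import *
import json
plan(511,269,190,-10)
c=arm.get_calibration('wrist'); json.dump({k:np.array(v).tolist() for k,v in c.items()},open('w1.json','w'))
snap('wrist','w1.png')
```

```text
tcp [513.6 270.6 254.2] t 2.3 gap 25.8 tooly -10.3 q6 0.46 roll -0.3 shift now-axes [-2.2 -2.4 64.2] after roll [-2.1 -2.5 64.2]
```

View pics/w1.png

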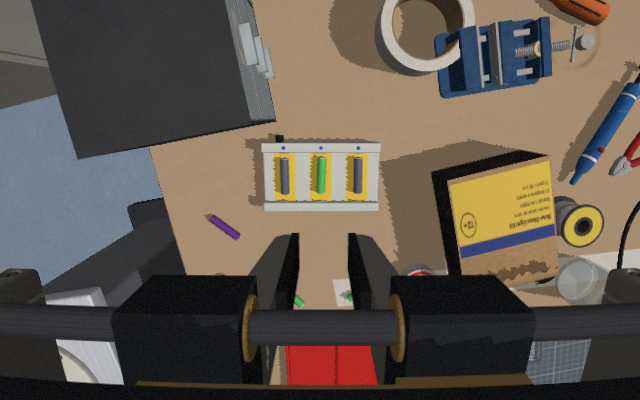

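Wrist view: the cradle spans (264,143) to (380,211), with greys at (285,175) and (358,174) and the kept green at (321,174) between them.

Run:
```python
from h import *
import json
np.set_printoptions(precision=1,suppress=True)
c=json.load(open('w1.json'))
print(world('w',[(285,175.5),(321,174.5),(358,174.5)],21,c))
print(world('w',[(264,143),(380,143),(380,210),(265,210)],20,c))
print(world('w',[(264,143),(380,143),(380,210),(265,210)],20,c).mean(0))
im=cv2.imread('pics/w1.png');hsv=cv2.cvtColor(im,cv2.COLOR_BGR2HSV)[140:213,262:383]
b=cv2.cvtColor(im,cv2.COLOR_BGR2RGB)[140:213,262:383].astype(int)
for nm,m in (('grey',(b.max(2)<130)&(b[:,:,2]>=b[:,:,0]+5)),('green',(b[:,:,1]>b[:,:,0]+50)&(b[:,:,1]>b[:,:,2]+50))):
    n,l,s,ce=cv2.connectedComponentsWithStats(m.astype(np.uint8))
    for i in range(1,n):
        if s[i,4]>80:
            r=cv2.minAreaRect(np.argwhere(l==i)[:,::-1].astype(np.float32)); print(nm,s[i],r,world('w',[np.array(r[0])+[262,140]],20,c))
```

```text
[[468.  279.4  21. ]
 [510.9 272.8  21. ]
 [554.7 264.8  21. ]]
[[451.4 321.8  20. ]
 [586.2 297.2  20. ]
 [574.7 215.9  20. ]
 [434.5 241.4  20. ]]
[511.7 269.1  20. ]
grey [ 92  19   8  34 234] ((95.21270751953125, 35.46971893310547), (6.8410964012146, 33.20621871948242), 2.2025978565216064) [[553.6 263.7  20. ]]
grey [ 19  20   7  34 232] ((22.0, 36.5), (33.0, 6.0), 90.0) [[466.4 278.3  20. ]]
green [ 55  19   9  34 251] ((58.9015007019043, 35.47007751464844), (7.340829849243164, 33.30839157104492), 2.8624050617218018) [[510.5 271.5  20. ]]
```

Run:
```python
from h import *
plan(554,264,60,-10.3); plan(554,264,17,-10.3)
```

```text
tcp [508.8 269.8 244.9] t 2.35 gap 25.8 tooly -10.3 q6 0.46 roll 0.0 shift now-axes [  3.4  47.6 184.4] after roll [  3.4  47.6 184.4]
tcp [508.8 269.8 244.9] t 2.35 gap 25.8 tooly -10.3 q6 0.46 roll 0.0 shift now-axes [  3.6  48.1 227.4] after roll [  3.6  48.1 227.4]
```

Emit:
play_rows(steps=[26,1.8,24,0,0,26,1.8,24,30,0,26,0,0,40,0,26,0,0,40,0,26,0,0,40,0,26,0,0,34,0,26,0,0,0,0,26,0,0,0,0])

```text
time_s: 3.15
tool_pos: [560.1, 266.9, 71.5]
orientation: [-2.409, -2.016, 0.0]
contact_force: [-0.8, 0.4, 0.7]
finger_gap: 25.7
gripper_force: 0.0
```

Run:
```python
from h import *
import json
plan(554,264,17,-10.3)
c=arm.get_calibration('wrist');im=snap('wrist','w2.png')
```

```text
tcp [560.1 266.9  71.5] t 3.15 gap 25.7 tooly -10.2 q6 0.43 roll 0.1 shift now-axes [-4.  -5.4 54.5] after roll [-4.  -5.4 54.5]
```

View pics/w2.png

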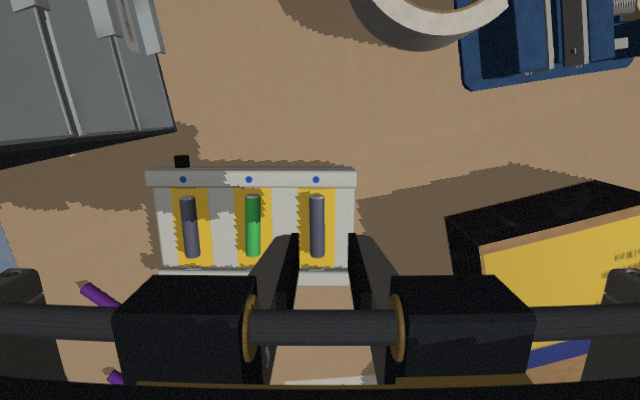

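Wrist view: the grey is at (317,225) and the fingertip midpoint at (323,235), so the fingers sit about 5 mm off along tool y, as calculated. I'll correct that and descend.

Emit:
play_rows(steps=[26,-4,-5.4,0,0,26,0,0,15,0,26,0,0,15,0,26,0,0,12,0,26,0,0,12,0,26,0,0,0,0,26,0,0,0,0])

```text
time_s: 3.9
tool_pos: [553.6, 263.6, 15.6]
orientation: [-2.409, -2.015, 0.002]
contact_force: [0.2, 0.2, 0.2]
finger_gap: 26.1
gripper_force: 0.0
```

Run:
```python
from h import *
plan(554,264,17,-10.3)
```

```text
tcp [553.6 263.6  15.6] t 3.9 gap 26.1 tooly -10.2 q6 0.43 roll 0.1 shift now-axes [ 0.4  0.3 -1.4] after roll [ 0.4  0.3 -1.4]
```

Emit:
play_rows(steps=[0,0,0,-1,0,0,0,0,0,0,0,0,0,0,0,0,0,0,0,0,0,0,0,0,0,0,0,0,-20,0,0,0,0,-30,0,0,0,0,-30,0,0,0,0,0,0,0,0,0,0,0], squeeze=15)

```text
time_s: 4.9
tool_pos: [554.3, 263.8, 98.0]
orientation: [2.409, 2.015, 0.002]
contact_force: [-0.0, 0.3, -0.5]
finger_gap: 10.0
gripper_force: 15.0
```

Run:
```python
from h import *
plan(521.9,-17.5,25,-10.3)
```

```text
tcp [554.3 263.8  98. ] t 4.9 gap 10.0 tooly -10.2 q6 0.43 roll 0.1 shift now-axes [-282.7   17.8   72.9] after roll [-282.6   18.4   72.9]
```

Emit:
play_rows(steps=[0,-30,1,0,0,0,-30,1,0,0,0,-30,1,0,0,0,-30,1,0,0,0,-30,1,0,0,0,-30,1,0,0,0,-30,1,0,0,0,-30,1,0,0,0,-30,1,0,0,0,-24,1,0,0,0,0,0,0,0,0,0,0,0,0])

```text
time_s: 6.1
tool_pos: [510.8, -27.0, 96.2]
orientation: [-2.409, -2.012, 0.002]
contact_force: [-0.3, 0.0, 0.4]
finger_gap: 9.8
gripper_force: 15.0
```

Run:
```python
from h import *
plan(513.5,-31,5,-10.3)
```

```text
tcp [510.8 -27.   96.2] t 6.1 gap 9.8 tooly -10.3 q6 -0.11 roll 0.0 shift now-axes [-3.5  3.7 91.2] after roll [-3.5  3.7 91.2]
```

Emit:
play_rows(steps=[0,-3.5,3.7,20,0,0,0,0,20,0,0,0,0,20,0,0,0,0,15,0,0,0,0,10,0,0,0,0,4,0,0,0,0,2,0,0,0,0,0,0,0,0,0,0,0])

```text
time_s: 7.0
tool_pos: [517.6, -31.3, 9.2]
orientation: [2.405, 2.014, 0.005]
contact_force: [-4.3, 1.2, 13.5]
finger_gap: 10.3
gripper_force: 15.0
```

Emit:
play_rows(steps=[14,0,0,0,0,14,0,0,0,0,14,0,0,0,0,15,0,0,-10,0,16,0,0,-20,0,26,0,0,-40,0,26,0,0,-40,0,26,0,0,0,0,26,0,0,0,0])

```text
time_s: 7.9
tool_pos: [515.5, -31.2, 117.6]
orientation: [2.408, 2.015, 0.002]
contact_force: [-0.9, -0.2, -1.0]
finger_gap: 25.9
gripper_force: 0.0
```

Run:
```python
from h import *
plan(467.5,278.7,60,-10.3)
im=snap('top','t2.png')[125:275,205:445]
cv2.imwrite('pics/t2c.png',cv2.resize(im,(792,495),interpolation=cv2.INTER_CUBIC)[:,:,::-1])
```

```text
tcp [515.5 -31.2 117.6] t 7.9 gap 25.9 tooly -10.1 q6 -0.12 roll 0.2 shift now-axes [ 296.6 -102.    57.4] after roll [ 296.3 -102.8   57.4]
```

View pics/t2c.png

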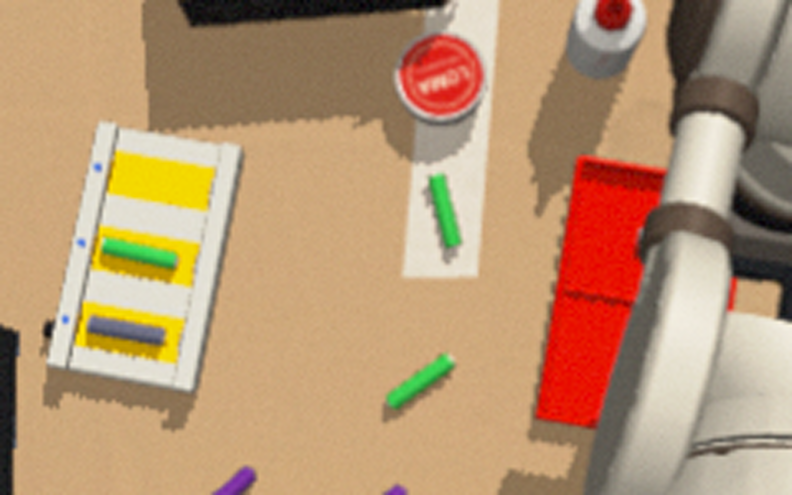

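The arm hides the tray in the top view. The last descent met 13 N at z=9, so I'll check the tray with the wrist camera.

Emit:
play_rows(steps=[26,-20,0,-30,0,26,-40,0,-30,0,26,-40,0,-30,0,26,-10,0,-20,0,26,0,0,0,0,26,0,0,0,0])

```text
time_s: 8.55
tool_pos: [494.7, -138.9, 224.5]
orientation: [-2.408, -2.013, 0.001]
contact_force: [0.1, 0.5, -1.1]
finger_gap: 26.0
gripper_force: 0.0
```

Run:
```python
from h import *
import json
plan(467.5,278.7,60,-10.3)
c=arm.get_calibration('wrist'); json.dump({k:np.array(v).tolist() for k,v in c.items()},open('w3.json','w'))
im=snap('wrist','w3.png')[100:300,200:440]
cv2.imwrite('pics/w3c.png',cv2.resize(im,(720,600),interpolation=cv2.INTER_CUBIC)[:,:,::-1])
```

```text
tcp [ 494.7 -138.9  224.5] t 8.55 gap 26.0 tooly -10.2 q6 -0.33 roll 0.1 shift now-axes [ 406.  -100.2  165.4] after roll [ 405.8 -100.9  165.4]
```

View pics/w3c.png

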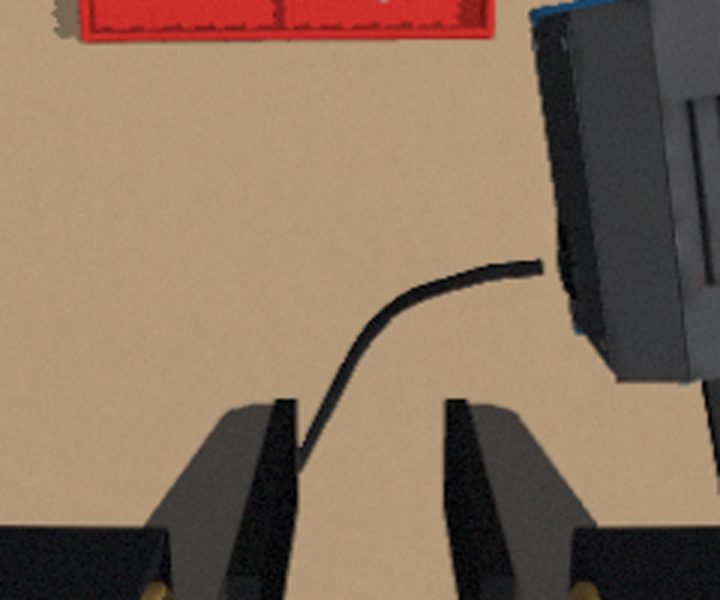

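Run:
```python
from h import *
im=cv2.imread('pics/w3.png')[0:125,190:400]
cv2.imwrite('pics/w3d.png',cv2.resize(im,(798,475),interpolation=cv2.INTER_CUBIC)) #3.8
```

```text
(no output)
```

View pics/w3d.png

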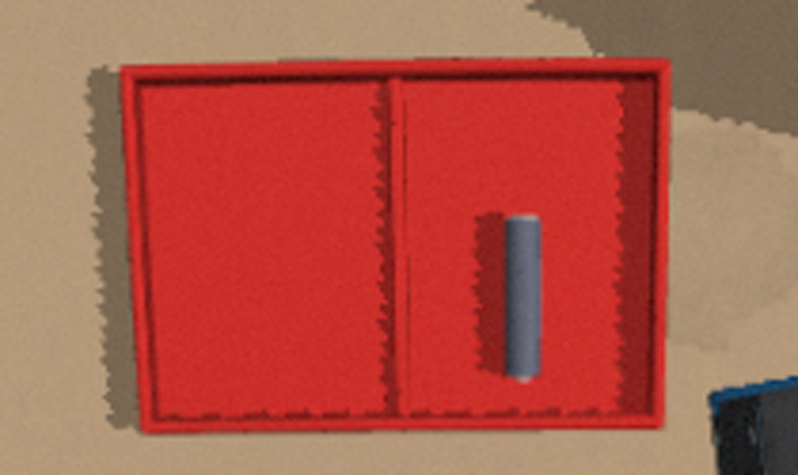

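The first grey lies flat in the far half of the tray. The contact must have been the gripper body touching the soldering station. Next, the second grey.

Emit:
play_rows(steps=[26,40.6,-10,0,0,26,40.6,-10,0,0,26,40.6,-10,0,0,26,40.6,-10,10,0,26,40.6,-10,10,0,26,40.6,-10,20,0,26,40.6,-10,20,0,26,40.6,-10,20,0,26,40.6,-10,20,0,26,40.6,-10,20,0,26,0,0,30,0,26,0,0,0,0])

```text
time_s: 9.8
tool_pos: [462.4, 277.8, 70.2]
orientation: [-2.402, -2.017, 0.019]
contact_force: [-1.2, -0.4, -0.7]
finger_gap: 25.8
gripper_force: 0.0
```

Emit:
play_rows(steps=[26,0,0,0,0,26,0,0,0,0])

```text
time_s: 10.0
tool_pos: [469.2, 277.4, 77.5]
orientation: [2.41, 2.015, 0.002]
contact_force: [0.4, -0.2, -0.6]
finger_gap: 26.1
gripper_force: 0.0
```

Run:
```python
from h import *
plan(467.3,278.5,16,-10.3)
```

```text
tcp [469.2 277.4  77.5] t 10.0 gap 26.1 tooly -10.2 q6 0.49 roll 0.1 shift now-axes [ 0.8 -2.1 61.5] after roll [ 0.8 -2.1 61.5]
```

Emit:
play_rows(steps=[26,0.8,-2.1,0,0,26,0,0,20,0,26,0,0,15,0,26,0,0,14,0,26,0,0,12,0,26,0,0,0,0,26,0,0,0,0,26,0,0,0,0])

```text
time_s: 10.8
tool_pos: [466.8, 278.6, 15.4]
orientation: [-2.41, -2.015, 0.0]
contact_force: [-0.7, -0.4, -0.2]
finger_gap: 25.8
gripper_force: 0.0
```

Emit:
play_rows(steps=[0,0,0,0,0,0,0,0,0,0,0,0,0,0,0,0,0,0,0,0,0,0,0,0,0,0,0,0,-20,0,0,0,0,-30,0,0,0,0,-30,0,0,0,0,0,0,0,0,0,0,0])

```text
time_s: 11.8
tool_pos: [467.0, 278.8, 95.9]
orientation: [2.41, 2.015, 0.002]
contact_force: [-0.5, -0.7, -0.5]
finger_gap: 9.9
gripper_force: 15.0
```

Run:
```python
from h import *
plan(450,-4.3,5,-10.3)
```

```text
tcp [467.  278.8  95.9] t 11.8 gap 9.9 tooly -10.2 q6 0.49 roll 0.1 shift now-axes [-281.7   33.2   90.8] after roll [-281.6   33.8   90.8]
```

Emit:
play_rows(steps=[0,-35.2,4.2,0,0,0,-35.2,4.2,0,0,0,-35.2,4.2,0,0,0,-35.2,4.2,0,0,0,-35.2,4.2,0,0,0,-35.2,4.2,0,0,0,-35.2,4.2,0,0,0,-35.2,4.2,0,0,0,0,0,20,0,0,0,0,20,0,0,0,0,0,0,0,0,0,0,0])

```text
time_s: 13.0
tool_pos: [448.9, -4.0, 54.5]
orientation: [-2.408, -2.014, 0.003]
contact_force: [0.0, -0.6, 0.3]
finger_gap: 10.0
gripper_force: 15.0
```

Emit:
play_rows(steps=[0,0,0,0,0])

```text
time_s: 13.1
tool_pos: [450.4, -4.3, 56.0]
orientation: [2.409, 2.016, 0.0]
contact_force: [-0.2, -0.0, -0.6]
finger_gap: 9.8
gripper_force: 15.0
```

Run:
```python
from h import *
plan(450,-4.3,5,-10.3)
```

```text
tcp [450.4  -4.3  56. ] t 13.1 gap 9.8 tooly -10.2 q6 -0.1 roll 0.1 shift now-axes [-0.1 -0.4 51. ] after roll [-0.1 -0.4 51. ]
```

Emit:
play_rows(steps=[0,0,0,20,0,0,0,0,15,0,0,0,0,10,0,0,0,0,5,0,0,0,0,0,0,0,0,0,0,0,14,0,0,0,0,14,0,0,0,0,14,0,0,0,0,16,0,0,-20,0,26,0,0,-40,0,40,0,0,-40,0])

```text
time_s: 14.3
tool_pos: [449.2, -4.2, 106.3]
orientation: [-2.409, -2.014, 0.002]
contact_force: [1.4, -0.3, -0.1]
finger_gap: 30.0
gripper_force: 0.0
```

Emit:
play_rows(steps=[40,0,0,0,0,40,0,0,0,0])

```text
time_s: 14.5
tool_pos: [450.8, -4.6, 106.5]
orientation: [2.408, 2.014, 0.002]
contact_force: [0.1, 0.9, -1.2]
finger_gap: 39.8
gripper_force: 0.0
```

Run:
```python
from h import *
plan(440.5,115,60,35.7)
```

```text
tcp [450.8  -4.6 106.5] t 14.5 gap 39.8 tooly -10.2 q6 -0.1 roll -45.9 shift now-axes [115.9 -31.4  46.4] after roll [103.3  61.4  46.4]
```

Emit:
play_rows(steps=[40,0,0,0,-7.65,40,0,0,0,-7.65,40,0,0,0,-7.65,40,0,0,0,-7.65,40,0,0,0,-7.65,40,0,0,0,-7.65,40,34.5,20.5,0,0,40,34.5,20.5,0,0,40,34.5,20.5,0,0,40,0,0,30,0,40,0,0,0,0,40,0,0,0,0])

```text
time_s: 15.7
tool_pos: [438.0, 115.2, 74.2]
orientation: [-1.432, -2.792, 0.003]
contact_force: [0.0, -1.2, -0.4]
finger_gap: 40.6
gripper_force: 0.0
```

Run:
```python
from h import *
plan(441,114,3,35.7)
im=snap('wrist','w4.png')
```

```text
tcp [438.  115.2  74.2] t 15.7 gap 40.6 tooly 35.7 q6 -0.63 roll 0.0 shift now-axes [-2.9  2.  71.2] after roll [-2.9  2.  71.2]
```

View pics/w4.png

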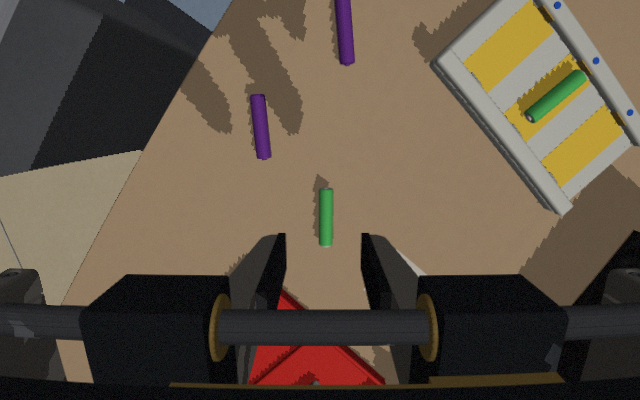

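The green cell lies between the fingers, with ends at (326,188) and (326,245), well aligned with the gripper. I'll refine its middle from those pixels.

Run:
```python
from h import *
w=world('wrist',[(326,189),(326,245)],6); print(w, w.mean(0), np.linalg.norm(w[0]-w[1])); m=w.mean(0); plan(m[0],m[1],2.5,35.7)
```

```text
[[428.95785638 131.20915838   6.        ]
 [454.17896905  96.22773975   6.        ]] [441.56841272 113.71844907   6.        ] 43.125446943283734
tcp [439.1 115.   75.3] t 15.75 gap 40.1 tooly 35.7 q6 -0.63 roll -0.0 shift now-axes [-2.5  1.4 72.8] after roll [-2.5  1.4 72.8]
```

Emit:
play_rows(steps=[40,-2.5,1.4,20,0,30,0,0,20,0,26,0,0,15,0,26,0,0,12,0,26,0,0,5,0,26,0,0,0,0,26,0,0,0,0])

```text
time_s: 16.45
tool_pos: [442.9, 114.1, 4.3]
orientation: [1.433, 2.794, 0.001]
contact_force: [-0.1, 0.7, 0.2]
finger_gap: 26.0
gripper_force: 0.0
```

Emit:
play_rows(steps=[0,0,0,0,0,0,0,0,0,0,0,0,0,0,0,0,0,0,0,0,0,0,0,0,0,0,0,0,-20,0,0,0,0,-30,0,0,0,0,-30,0,0,0,0,0,0,0,0,0,0,0])

```text
time_s: 17.45
tool_pos: [442.3, 114.3, 83.5]
orientation: [1.433, 2.795, 0.001]
contact_force: [-0.1, 0.1, -0.6]
finger_gap: 9.9
gripper_force: 15.0
```

Run:
```python
from h import *
plan(468,277,18,-10.3)
```

```text
tcp [442.3 114.3  83.5] t 17.45 gap 9.9 tooly 35.7 q6 -0.64 roll 46.0 shift now-axes [117.1 115.8  65.6] after roll [164.7  -3.8  65.6]
```

Emit:
play_rows(steps=[0,0,0,0,7.7,0,0,0,0,7.7,0,0,0,0,7.7,0,0,0,0,7.7,0,0,0,0,7.7,0,0,0,0,7.5,0,33,-0.8,0,0,0,33,-0.8,0,0,0,33,-0.8,0,0,0,33,-0.7,0,0,0,33,-0.7,0,0,0,0,0,0,0])

```text
time_s: 18.65
tool_pos: [466.6, 279.8, 81.5]
orientation: [-2.407, -2.016, 0.003]
contact_force: [0.3, 0.0, 0.7]
finger_gap: 9.7
gripper_force: 15.0
```

Emit:
play_rows(steps=[0,0,0,15,0,0,0,0,10,0,0,0,0,0,0,0,0,0,0,0])

```text
time_s: 19.05
tool_pos: [467.2, 276.3, 57.6]
orientation: [-2.412, -2.011, 0.003]
contact_force: [0.2, 0.4, 0.3]
finger_gap: 9.8
gripper_force: 15.0
```

Run:
```python
from h import *
plan(468,277,18,-10.3)
im=snap('wrist','w5.png')
```

```text
tcp [467.2 276.3  57.6] t 19.05 gap 9.8 tooly -10.4 q6 0.49 roll -0.1 shift now-axes [ 0.9  0.7 39.6] after roll [ 0.9  0.7 39.6]
```

View pics/w5.png

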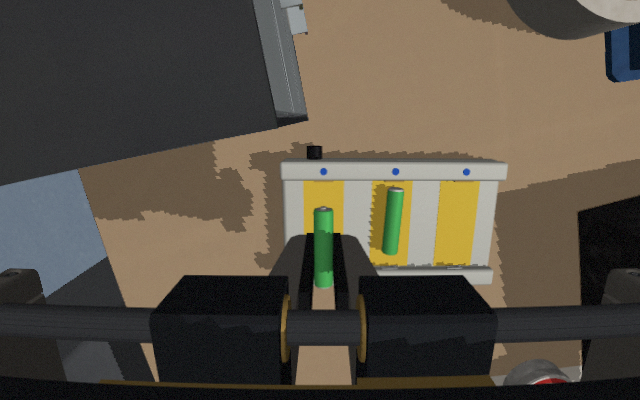

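The cell is held level at (323,248) over its bay, aligned with the yellow mark. I'll lower it and release.

Emit:
play_rows(steps=[0,0.9,0.7,15,0,0,0,0,12,0,0,0,0,8,0,0,0,0,4,0,0,0,0,0,0,0,0,0,0,0,0,0,0,0,0])

```text
time_s: 19.8
tool_pos: [469.0, 278.2, 19.8]
orientation: [2.411, 2.013, 0.001]
contact_force: [0.1, -0.3, -0.1]
finger_gap: 9.9
gripper_force: 15.0
```

Emit:
play_rows(steps=[22,0,0,0,0,22,0,0,0,0,22,0,0,0,0,22,0,0,-20,0,22,0,0,-40,0,40,0,0,-40,0,40,0,0,0,0,40,0,0,0,0])

```text
time_s: 20.6
tool_pos: [469.4, 278.3, 120.6]
orientation: [2.411, 2.013, 0.003]
contact_force: [-0.7, 0.9, -0.9]
finger_gap: 40.3
gripper_force: 0.0
```

Run:
```python
from h import *
plan(536,100,70,-76); plan(536,100,70,104)
```

```text
tcp [469.4 278.3 120.6] t 20.6 gap 40.3 tooly -10.3 q6 0.49 roll 65.7 shift now-axes [-163.6   97.2   50.6] after roll [ 21.3 189.1  50.6]
tcp [469.4 278.3 120.6] t 20.6 gap 40.3 tooly -10.3 q6 0.49 roll 65.7 shift now-axes [-163.6   97.2   50.6] after roll [ 21.3 189.1  50.6]
```

Emit:
play_rows(steps=[40,0,0,0,8.2,40,0,0,0,8.2,40,0,0,0,8.2,40,0,0,0,8.2,40,0,0,0,8.2,40,0,0,0,8.2,40,0,0,0,8.2,40,0,0,0,8.2,40,5,47,0,0,40,5,47,0,0,40,5,47,0,0,40,5,47,0,0])

```text
time_s: 21.8
tool_pos: [532.8, 99.0, 117.4]
orientation: [-3.117, -0.387, 0.006]
contact_force: [0.8, 0.6, 0.0]
finger_gap: 40.2
gripper_force: 0.0
```

Emit:
play_rows(steps=[40,0,0,40,0,40,0,0,0,0,40,0,0,0,0])

```text
time_s: 22.1
tool_pos: [531.9, 101.0, 77.7]
orientation: [-3.117, -0.386, 0.008]
contact_force: [0.2, -0.1, 0.9]
finger_gap: 39.9
gripper_force: 0.0
```

Run:
```python
from h import *
plan(536,100,3.5,-76)
im=snap('wrist','w6.png')
```

```text
tcp [531.9 101.   77.7] t 22.1 gap 39.9 tooly -75.9 q6 1.29 roll 0.1 shift now-axes [ 4.1  2.1 74.2] after roll [ 4.1  2.1 74.2]
```

View pics/w6.png

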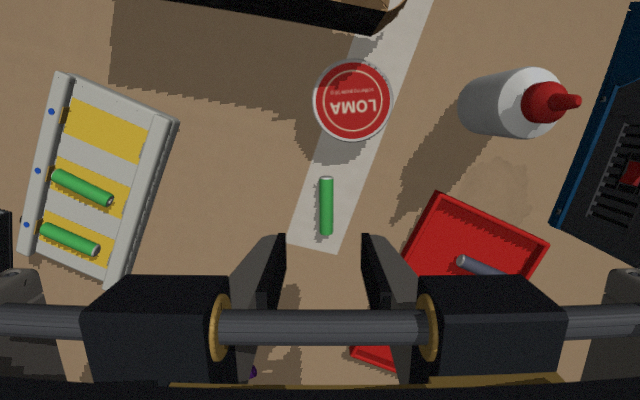

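The first green sits in its bay. The second loose green has ends at (326,178) and (327,236).

Run:
```python
from h import *
w=world('wrist',[(326,178),(327,236)],6); m=w.mean(0); print(w,m, np.degrees(np.arctan2(*(w[0]-w[1])[1::-1]))); plan(m[0],m[1],3,-76)
```

```text
[[557.73085954 105.52008455   6.        ]
 [514.52801555  93.7272784    6.        ]] [536.12943755  99.62368147   6.        ] 15.267723950169355
tcp [533.2 101.3  79.2] t 22.15 gap 39.9 tooly -75.8 q6 1.29 roll 0.2 shift now-axes [ 2.6  2.4 76.2] after roll [ 2.6  2.4 76.2]
```

Emit:
play_rows(steps=[40,2.6,2.4,20,0,30,0,0,20,0,26,0,0,17,0,26,0,0,12,0,26,0,0,6,0,26,0,0,0,0,26,0,0,0,0])

```text
time_s: 22.85
tool_pos: [537.9, 99.1, 5.5]
orientation: [3.117, 0.387, 0.002]
contact_force: [-0.3, 0.7, 0.0]
finger_gap: 25.9
gripper_force: 0.0
```

Emit:
play_rows(steps=[0,0,0,0,0,0,0,0,0,0,0,0,0,0,0,0,0,0,0,0,0,0,0,0,0,0,0,0,-20,0,0,0,0,-30,0,0,0,0,-30,0,0,0,0,0,0,0,0,0,0,0])

```text
time_s: 23.85
tool_pos: [537.1, 98.9, 84.5]
orientation: [3.118, 0.386, 0.001]
contact_force: [-0.3, -0.1, -0.7]
finger_gap: 9.8
gripper_force: 15.0
```

Run:
```python
from h import *
plan(554.5,262,18,-10.3)
```

```text
tcp [537.1  98.9  84.5] t 23.85 gap 9.8 tooly -75.9 q6 1.29 roll -65.6 shift now-axes [  56.6 -154.    66.5] after roll [163.6 -12.1  66.5]
```

Emit:
play_rows(steps=[0,0,0,0,-8.2,0,0,0,0,-8.2,0,0,0,0,-8.2,0,0,0,0,-8.2,0,0,0,0,-8.2,0,0,0,0,-8.2,0,0,0,0,-8.2,0,0,0,0,-8.2,0,41,-3,0,0,0,41,-3,0,0,0,41,-3,0,0,0,41,-3,0,0])

```text
time_s: 25.05
tool_pos: [553.0, 263.5, 82.0]
orientation: [-2.411, -2.012, 0.006]
contact_force: [1.3, -0.9, -0.4]
finger_gap: 9.9
gripper_force: 15.0
```

Emit:
play_rows(steps=[0,0,0,15,0,0,0,0,10,0,0,0,0,0,0,0,0,0,0,0])

```text
time_s: 25.45
tool_pos: [553.8, 260.9, 58.4]
orientation: [-2.413, -2.011, 0.004]
contact_force: [0.4, 0.0, 0.1]
finger_gap: 10.2
gripper_force: 15.0
```

Run:
```python
from h import *
plan(554.5,262,18.5,-10.3)
```

```text
tcp [553.8 260.9  58.4] t 25.45 gap 10.2 tooly -10.4 q6 0.42 roll -0.1 shift now-axes [ 1.2  0.6 39.9] after roll [ 1.2  0.6 39.9]
```

Emit:
play_rows(steps=[0,1.2,0.6,15,0,0,0,0,12,0,0,0,0,8,0,0,0,0,4.5,0,0,0,0,0,0,0,0,0,0,0,0,0,0,0,0])

```text
time_s: 26.15
tool_pos: [555.5, 263.6, 20.2]
orientation: [2.411, 2.013, 0.001]
contact_force: [0.5, 0.0, -0.5]
finger_gap: 9.7
gripper_force: 15.0
```

Emit:
play_rows(steps=[22,0,0,0,0,22,0,0,0,0,22,0,0,0,0,22,0,0,-20,0,22,0,0,-40,0,26,0,0,-40,0,26,-20,0,-40,0,26,-30,0,-40,0,26,-30,0,-20,0,26,-10,0,0,0,26,0,0,0,0,26,0,0,0,0])

```text
time_s: 27.35
tool_pos: [538.3, 175.5, 218.0]
orientation: [-2.41, -2.012, 0.004]
contact_force: [0.1, 0.8, -1.1]
finger_gap: 26.0
gripper_force: 0.0
```

Run:
```python
from h import *
im=snap('top','t7.png')[125:275,205:445]
plan(500,260,200,-10)
cv2.imwrite('pics/t7c.png',cv2.resize(im,(792,495),interpolation=cv2.INTER_CUBIC)[:,:,::-1])
```

```text
tcp [538.3 175.8 217.9] t 27.4 gap 25.7 tooly -10.2 q6 0.28 roll -0.2 shift now-axes [ 76.1 -52.6  18.1] after roll [ 76.3 -52.2  18.1]
```

View pics/t7c.png

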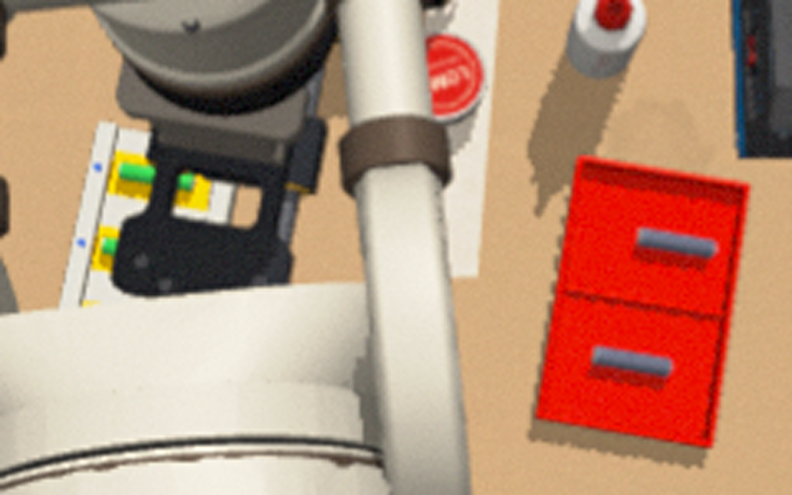

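Both greys lie flat, one in each half of the tray. One last check of the cradle with the wrist camera.

Run:
```python
from h import *
np.set_printoptions(precision=1,suppress=True)
c=arm.get_calibration('wrist'); im=snap('wrist','w8.png'); b=im.astype(int)
o=np.array([511.2,269.2]); a=np.radians(-10.2); ey=np.array([np.cos(a),np.sin(a)]); ex=np.array([-ey[1],ey[0]])
n,l,s,ce=cv2.connectedComponentsWithStats(((b[:,:,1]>b[:,:,0]+50)&(b[:,:,1]>b[:,:,2]+50)).astype(np.uint8))
for i in range(1,n):
    if s[i,4]>80:
        r=cv2.minAreaRect(np.argwhere(l==i)[:,::-1].astype(np.float32)); w=world('w',[r[0]],20,c)[0]; d=w[:2]-o; print(s[i],r,w,'cradle x,y',d@ex,d@ey)
```

```text
[237  75  10  42 357] ((241.43214416503906, 95.57466888427734), (41.23898696899414, 8.704422950744629), 87.27368927001953) [468.5 280.9  20. ] cradle x,y 3.921841353440347 -44.08829859200046
[278  75  10  42 345] ((282.6611633300781, 95.51943969726562), (8.466926574707031, 41.15867233276367), 1.6846845149993896) [511.1 272.9  20. ] cradle x,y 3.6088503083006023 -0.7531287687393186
[322  76   8  42 329] ((325.4999694824219, 96.49998474121094), (40.99999237060547, 6.999999046325684), 90.0) [554.9 263.8  20. ] cradle x,y 2.4681312319338717 43.97418583424555
```

View pics/w8.png

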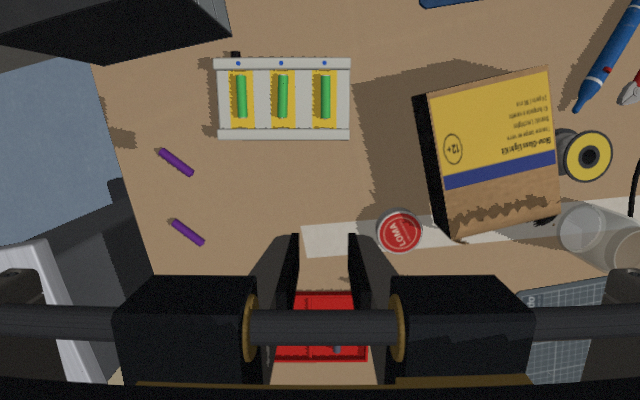

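Three greens lie at (241,96), (283,96) and (325,97), square in their bays and within about 4 mm of centre. The robot is clear of everything, so I'll hand the job in.

```bash
python3 -c "
from workcell import arm
print(arm.sign_off())"
```

```text
the job is handed in; nothing more can be done
None
```

I handed the job in after about 27 s of robot time; my last pictures show both spent greys flat in the red tray (one each side of the ridge) and all three greens within about 4 mm of their bay centres, though no verdict came back; the gripper body probably brushed the soldering station once, at about 14 N.

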